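# Set up the key-soldering jigs

## Task

Set up the bench for the next key-making run: lay each of the three hinge rods in the jig made for its length, down in both saddles between the end stops, either way round. Draw the bottom brass stub forward out of the magazine by its nose, leaving the two above stacked in the magazine, and lay it flat and straight in the channel of the wooden filing block, its tail close to the back stop and its nose hanging out in front.

Things in the scene. Friction and masses are not known exactly. Their poses are not given: they have to be found in the camera images.
- rod_long: silver hinge rod, longest of three: 100 mm long (own y), 8 wide, 9 high, lying on the dark mat (top at z 3 mm). Origin: underside, mid-length, 8 mm to +x of the rod's centre line. A 3 mm high tab juts 14 mm to +x, 16 to 32 mm from the middle towards -y. Grip across the centre line, 4 mm to +y of the middle, clear of the tab.
- rod_mid: brass hinge rod, middle of three: 85 mm long (own y), 8 wide, 9 high, lying on the dark mat (top at z 3 mm). Origin: underside, mid-length, 8 mm to +x of the rod's centre line. A 3 mm high tab juts 14 mm to +x, 14 to 27 mm from the middle towards -y. Grip across the centre line, 4 mm to +y of the middle, clear of the tab.
- rod_short: brass hinge rod, shortest of three: 70 mm long (own y), 8 wide, 9 high, lying on the dark mat (top at z 3 mm). Origin: underside, mid-length, 8 mm to +x of the rod's centre line. A 3 mm high tab juts 14 mm to +x, 11 to 22 mm from the middle towards -y. Grip across the centre line, 4 mm to +y of the middle, clear of the tab.
- jig_long: fixed jig for the 100 mm rod: steel base 114 x 34 x 6 mm, a saddle at each end. Origin: middle of its underside; the rod lies along x, middle over the origin. Saddle floors at z 18 mm, 14 mm long; channel 11 wide, cheeks upright to z 24, flaring to 21 wide at z 31; end stops 108 apart. Open between the saddles (82 mm), fingers fit down to the base.
- jig_mid: fixed jig for the 85 mm rod: steel base 99 x 34 x 6 mm, a saddle at each end. Origin: middle of its underside; the rod lies along x, middle over the origin. Saddle floors at z 18 mm, 14 mm long; channel 11 wide, cheeks upright to z 24, flaring to 21 wide at z 31; end stops 93 apart. Open between the saddles (67 mm), fingers fit down to the base.
- jig_short: fixed jig for the 70 mm rod: steel base 84 x 34 x 6 mm, a saddle at each end. Origin: middle of its underside; the rod lies along x, middle over the origin. Saddle floors at z 18 mm, 14 mm long; channel 11 wide, cheeks upright to z 24, flaring to 21 wide at z 31; end stops 78 apart. Open between the saddles (52 mm), fingers fit down to the base.
- magazine: fixed grey magazine of 3 stacked brass stubs, foot 86 (x) x 60 mm, 82 high, front to own -x, black pusher knob behind. Origin: middle of its underside. Floor at z 45 mm, shaft 82 x 21 mm, open on top. Under the front lip (face at x -43) a gate 11 mm high lets only the bottom stub out; the lip holds back the two above, which drop 8 mm when it is gone.
- stub_bottom: bottom stub: flat brass bar 80 (x) x 18 x 8 mm, 0.1 kg, origin mid-underside. On the magazine floor, pushed forward so that its nose (-x end) stands 27 mm out of the gate. Grip across the 18 mm, 13 mm from the nose end; pull level towards -x at least 55 mm before lifting.
- stub_top: uppermost of the two stubs above (the middle one is not listed), each 80 x 18 x 8 mm. Origin mid-underside, at the start 61 mm above the magazine's origin. Both stay in the magazine. (Far to the left a fixed tool chest, 0.37 m high, fills y above 0.26 m, x 0.44 to 0.86 m: swing the arm past it drawn in.)
- filing_block: fixed dark wooden block 62 x 50 mm (x -12 to 50), steel channel on top, open at its front (-x), stop at the back (face at x 43 mm). Origin: underside, below the middle of the laid-in stub. Channel along x, floor at z 24 mm, 23 wide, cheeks upright to z 31, flaring to 37 wide at z 41. The laid-in stub's nose hangs out 28 mm before the wood, free for fingers.

How it is judged:
At the end, for the whole second after the job is handed in: Each rod in its own jig: on both saddle floors (2.5 mm), in line (0.1 rad), origin within 14 mm of the jig's in plan. Bottom stub flat in the block's channel (3 mm), in line (0.12 rad), middle within 10 mm. Top stub in the magazine (8 mm along, 6 across), settled 8 mm lower. All at rest (horizontal distance between rod_long and jig_long below 0.014 m and z of rod_long in the frame of jig_long between 0.0155 and 0.0205 m and angle between the y axis of rod_long and the x axis of jig_long, either way round below 0.1 rad and linear speed of each of rod_long, rod_mid, rod_short, stub_bottom, stub_top below 0.02 m/s and horizontal distance between rod_mid and jig_mid below 0.014 m and z of rod_mid in the frame of jig_mid between 0.0155 and 0.0205 m and angle between the y axis of rod_mid and the x axis of jig_mid, either way round below 0.1 rad and horizontal distance between rod_short and jig_short below 0.014 m and z of rod_short in the frame of jig_short between 0.0155 and 0.0205 m and angle between the y axis of rod_short and the x axis of jig_short, either way round below 0.1 rad and horizontal distance between stub_bottom and filing_block below 0.01 m and z of stub_bottom in the frame of filing_block between 0.021 and 0.027 m and angle between the x axis of stub_bottom and the x axis of filing_block, either way round below 0.12 rad and x of stub_top in the frame of magazine between -0.008 and 0.008 m and y of stub_top in the frame of magazine between -0.006 and 0.006 m and z of stub_top in the frame of magazine between 0.049 and 0.057 m); the robot touches nothing.
It also fails if it takes over 112 s, if anything falls off the work surface, if the arm or the gripper's body presses on something with over 40 N, if the wrist force passes 120 N, or if a joint passes its speed limit or range.

## Robot

A 6-joint arm with a two-finger parallel gripper is mounted at the origin on a cart in front of the work surface, level with it; the furniture and walls round the work are solid. World frame = base frame: x ahead of the robot, y to its left, z up, the work surface at z = 0. Lengths are in m, angles in rad, forces in N, time in s.
With the tool pointing down it reaches from about 0.4 to 0.825 m from the base axis. Payload 7 kg.
Tool frame: the origin (TCP) lies at the very end of the fingers, on their centre line; the grasp point (between the pads) lies arm.grip_point_offset behind it (arm.grip_point_offset is the distance from the TCP to the grasp point, in m); z points along the fingers, y is the line along which they close (so a half turn about z gives the same grasp; the last joint's range is limited). The gripper opens to 88 mm and grips with 3 to 60 N. Pads are 19 mm wide; open, the fingers measure 130 mm over their backs; the gripper's body (78 mm by 193 mm) begins 47 mm behind the grasp point.
Start: joints at [-1.037, 0.359, 0.012, 0, -1.224, -0.288], TCP at [0.164, -0.655, 0.227] pointing down, gripper open.
Joint ranges: [-3.07, 3.07], [-1.43, 2.12], [-1.02, 1.25], [-3.03, 1.67], [-3.05, -0], [-3.03, 3.03]. Speed limits (rad/s): [2.39, 2.39, 3.01, 3.14, 3.14, 3.14].

## Interface

Orientations are given as [roll, pitch, yaw] about the fixed x, y, z axes, in that order (R = Rz(yaw) Ry(pitch) Rx(roll)).
In Python, from station import arm gives the robot as it stands.
- The arm moves only by the shell command python3 -m crank 'ROWS' [OPENING] [FORCE]. ROWS is JSON, a list of rows, each an object of numbers: "dx", "dy", "dz": the shift along the tool's x, y, z in cm; "wx", "wy", "wz": the turn, a rotation vector about the tool's x, y, z in degrees. A call has exactly 10 rows; each row is the pose to reach, as a shift and turn from the pose commanded when the call began, along the tool's axes at that moment; what a row does not reach only later rows make up. A row lasts 1/8 s, in which the tool goes at most 62.5 mm and 10.7 degrees, less where a joint would pass 70% of its speed; a pose out of reach is approached as far as the arm can. A call with a gripper value outside its range is refused whole. OPENING is the finger opening in cm, from 0 to 8.76, set as the call begins (- or left out, the last holds). The fingers move at their own pace and stop on an object; FORCE is the grip in N (left out, the last holds). Time passes only in rows, so rows that repeat a pose let the fingers close, or fill a call up. It gives the time, the measured TCP pose, the force, the opening and the grip force at its end, in the units of the state.
- arm.get_state(): the state, without advancing time (a new reading comes with each control period).
- arm.grab_frame(name): name is "scene" or "top"; returns the picture (400x640x3 uint8, red, green, blue); there is no depth.
- arm.calibration(name): a dict with "fx", "fy", "cx", "cy" (pixels), "dist_coeffs" ([k1, k2, p1, p2, k3] as OpenCV has them; the pictures are not rectified), "world_from_camera" (4x4, takes a point from camera to world coordinates). Camera axes: x right, y down, z forward; pixel columns grow to the right and rows downward; lengths in m; the calibration is good to about 2 mm. A picture is of the moment at which its call begins. calibration takes no time and is no camera call.
- arm.job_done(): hands the job in; it is judged then, once.
Trained networks look in the newest picture that a camera, given by its name, has taken for a name from the list of things; names that differ only in an ending like _2 or _b are one class to them, and where a whole thing is asked for, a point or a joint stands for the part that bears it (a point fixed in the world has none). Each returns a list of dicts, best first, with "confidence" (0 to 1); they miss things now and then, are a little off and sometimes report something else, mostly with a low value. They report only what shows in the picture. A call takes as long as a camera call.
- arm.find_in(camera, query): "centre" ([x, y, z] in m, in world coordinates, good to about 4 mm: the middle of the surface that is visible of it).
- arm.masks_of(camera, query): "pixels" (400x640 bool, what is visible of it).
- arm.mark_of(camera, query): "centre" ([x, y, z] in m, in world coordinates, good to about 4 mm: a listed point, or the origin of a listed thing).
The state is a dict: "t": time; "q": joint angles; "qd": joint speeds; "joint_efforts": joint torques, N m; "eef_pos": TCP position; "ee_rot": TCP orientation; "force": force on the tool from outside, world axes, zero at the start; "moment": the same for the moment, N m; "width": finger opening in m; "gripper_force": force on a finger pad.
Only numpy, scipy, OpenCV 4.12 (cv2) and the standard library are available. Lean on these libraries where they do the work, as an engineer would, in place of code of your own. Each camera call takes 0.05 s, during which the arm holds its last target. There are 200 camera calls.

## Working session

There is one attempt and no reset: what is moved stays moved. The work goes in short steps, Python scripts to look and compute and a shell command to move; the robot and the scene stay as the last step left them, time stands still between calls to the robot, and variables do not carry over. Pictures are saved under pics/ and viewed, at most 14 in all, crops included, and the job is handed in when it is done.

```bash
ls; mkdir -p pics; cat > h.py <<'E'
import numpy as np, cv2
from station import arm
E
python3 - <<'E'
from h import *
s=arm.get_state(); print(s['t'],s['eef_pos'],s['ee_rot'],s['width'],arm.grip_point_offset)
for c in ("scene","top"):
    im=arm.grab_frame(c); cv2.imwrite(f"pics/{c}0.png",im[:,:,::-1])
    k=arm.calibration(c); print(c,k['fx'],k['dist_coeffs'],np.round(k['world_from_camera'],3).tolist())
    for n in "rod_long rod_mid rod_short jig_long jig_mid jig_short magazine stub_bottom stub_top filing_block".split():
        r=arm.mark_of(c,n); print(n,[(np.round(x['centre'],4).tolist(),round(x['confidence'],2)) for x in r[:2]])
E
```

```text
pics
0.0 [ 0.16410627 -0.65425674  0.22560376] [ 3.13992929e+00 -1.25585848e-04 -2.89592782e+00] 0.08789199411943573 0.0188
scene 479.94897857427503 [0.01857043 0.         0.         0.         0.        ] [[0.511, -0.617, 0.598, 0.084], [-0.859, -0.382, 0.34, -0.566], [0.019, -0.688, -0.726, 0.687], [0.0, 0.0, 0.0, 1.0]]
rod_long [([0.4168, -0.3931, 0.001], 0.81)]
rod_mid [([0.5811, -0.3847, 0.0079], 0.65)]
rod_short [([0.4983, -0.385, 0.0041], 0.68), ([0.4166, -0.3922, 0.0035], 0.61)]
jig_long [([0.5737, -0.2727, -0.0017], 0.91)]
jig_mid [([0.4392, -0.2704, -0.0005], 0.6)]
jig_short [([0.5744, -0.1515, 0.0004], 0.84)]
magazine [([0.7115, -0.1723, -0.0006], 0.76), ([0.6772, -0.1706, 0.0457], 0.41)]
stub_bottom [([0.683, -0.1707, 0.0448], 0.52)]
stub_top [([0.7087, -0.1786, 0.0655], 0.57)]
filing_block [([0.4376, -0.1601, -0.0018], 0.79), ([0.4965, -0.3875, 0.0011], 0.53)]
top 462.8749585171345 [0.01634236 0.         0.         0.         0.        ] [[0.012, -0.99, 0.141, 0.445], [-1.0, -0.014, -0.011, -0.267], [0.013, -0.14, -0.99, 0.931], [0.0, 0.0, 0.0, 1.0]]
rod_long [([0.5023, -0.386, 0.0026], 0.58), ([0.6805, -0.1633, 0.0413], 0.53)]
rod_mid [([0.5833, -0.3858, 0.0033], 0.56)]
rod_short [([0.4992, -0.387, 0.0019], 0.54)]
jig_long [([0.5709, -0.274, 0.0009], 0.83)]
jig_mid [([0.4379, -0.2659, 0.0064], 0.75), ([0.6799, -0.1684, 0.0415], 0.49)]
jig_short [([0.5726, -0.1507, -0.0015], 0.72)]
magazine [([0.7135, -0.1764, 0.0005], 0.93)]
stub_bottom [([0.6806, -0.1654, 0.0429], 0.55)]
stub_top [([0.4371, -0.1616, -0.0019], 0.64), ([0.7129, -0.1748, 0.0627], 0.61)]
filing_block [([0.4371, -0.1603, -0.0024], 0.95)]
```

View pics/top0.png

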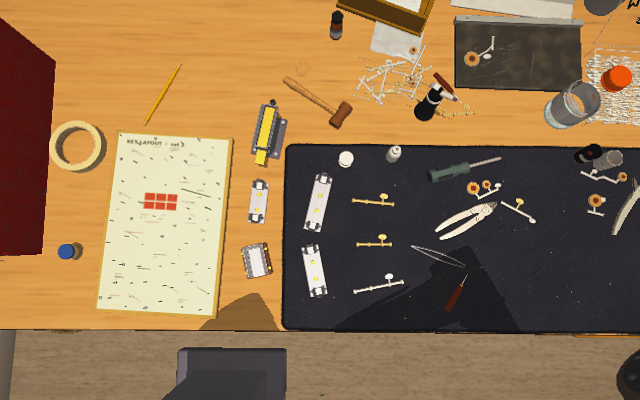

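View pics/scene0.png

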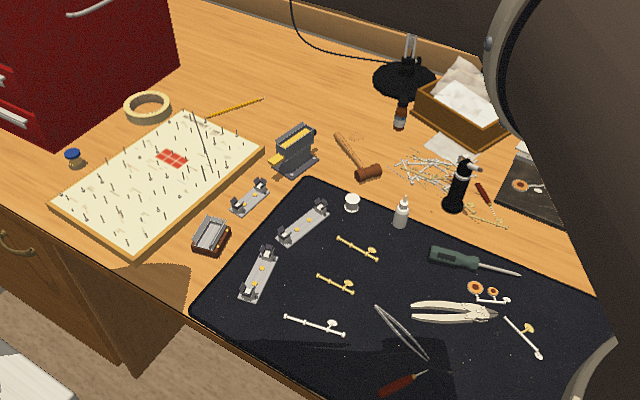

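Top view: silver rod (378,286), brass rods (374,242) and (373,201), jigs (317,201), (314,270), (258,201), magazine (266,135), block (257,260). This matches the network's positions. Next I get precise geometry from masks in both views.

```bash
cat >> h.py <<'E'
def rays(c,uv):
    k=arm.calibration(c); K=np.array([[k['fx'],0,k['cx']],[0,k['fy'],k['cy']],[0,0,1]])
    p=cv2.undistortPoints(np.asarray(uv,float).reshape(-1,1,2),K,np.array(k['dist_coeffs'])).reshape(-1,2)
    T=np.array(k['world_from_camera']); d=np.c_[p,np.ones(len(p))]@T[:3,:3].T
    return T[:3,3],d
def plane(c,uv,z):
    o,d=rays(c,uv); return (o+d*((z-o[2])/d[:,2])[:,None])[:,:2]
def proj(c,P):
    k=arm.calibration(c); K=np.array([[k['fx'],0,k['cx']],[0,k['fy'],k['cy']],[0,0,1]])
    M=np.linalg.inv(np.array(k['world_from_camera'])); 
    return cv2.projectPoints(np.asarray(P,float).reshape(-1,1,3),cv2.Rodrigues(M[:3,:3])[0],M[:3,3],K,np.array(k['dist_coeffs']))[0].reshape(-1,2)
def tri(a,b):  # pixel in scene, pixel in top -> point, gap
    o1,d1=rays("scene",[a]);o2,d2=rays("top",[b]);d1=d1[0]/np.linalg.norm(d1);d2=d2[0]/np.linalg.norm(d2)
    s=np.linalg.lstsq(np.c_[d1,-d2],o2-o1,rcond=None)[0]; p,q=o1+s[0]*d1,o2+s[1]*d2
    return (p+q)/2,np.linalg.norm(p-q)
E
python3 - <<'E'
from h import *
a={c:arm.grab_frame(c)[:,:,::-1] for c in("scene","top")}
for n in "rod_long rod_mid rod_short jig_long jig_mid jig_short magazine stub_bottom filing_block".split():
  for c in a:
    for r in arm.masks_of(c,n)[:2]:
        v,u=np.nonzero(r['pixels']); print(n,c,round(r['confidence'],2),len(u),u.mean().round(1),v.mean().round(1),end=' | ')
        z=.010 if 'rod' in n else .031 if 'jig' in n else .041 if 'fil' in n else .053 if 'stub' in n else .082
        P=plane(c,np.c_[u,v],z); (cx,cy),(w,h),an=cv2.minAreaRect(P.astype(np.float32)*1000); print('rect',round(cx,1),round(cy,1),round(w,1),round(h,1),round(an,1))
t=a["top"];s=a["scene"]
A=cv2.resize(t[170:310,230:430],(800,560),interpolation=cv2.INTER_CUBIC); B=cv2.resize(t[90:215,225:345],(576,600),interpolation=cv2.INTER_CUBIC)
C=cv2.resize(s[105:355,180:390],(504,600),interpolation=cv2.INTER_CUBIC)
for n,i in zip("ABC",(A,B,C)): cv2.imwrite(f"pics/{n}.png",i)
E
```

```text
rod_long scene 0.72 242 338.6 283.9 | rect 486.6 -386.4 24.8 61.2 20.6
rod_long scene 0.66 345 320.1 325.8 | rect 409.0 -393.7 24.5 98.1 16.1
rod_long top 0.48 132 380.3 284.2 | rect 416.9 -394.1 22.7 98.8 12.7
rod_mid scene 0.5 228 359.9 249.8 | rect 570.6 -384.6 23.6 81.6 6.0
rod_mid top 0.46 113 379.9 200.6 | rect 584.0 -386.8 81.0 22.7 83.4
rod_short scene 0.57 204 338.2 284.0 | rect 494.3 -386.7 23.1 68.0 0.6
rod_short top 0.58 87 374.7 242.1 | rect 498.4 -386.0 20.6 65.6 3.5
jig_long scene 0.66 1048 303.2 224.1 | rect 560.4 -283.7 44.7 128.1 78.1
jig_long top 0.72 953 318.2 202.3 | rect 572.6 -275.8 32.7 117.4 77.7
jig_mid scene 0.57 1079 258.0 275.5 | rect 429.9 -276.6 111.9 35.0 11.9
jig_mid top 0.93 915 314.3 270.5 | rect 438.4 -269.1 103.2 35.2 11.3
jig_short scene 0.89 728 249.6 198.8 | rect 559.9 -165.7 47.9 98.9 83.6
jig_short scene 0.5 1514 295.7 152.4 | rect 719.9 -167.8 178.9 90.7 28.1
jig_short top 0.74 699 258.3 201.5 | rect 572.0 -158.1 33.1 86.9 84.6
magazine scene 0.96 1563 295.8 151.8 | rect 669.0 -198.6 167.5 81.7 28.3
magazine top 0.69 1057 270.0 132.4 | rect 703.7 -182.7 57.7 111.3 78.5
stub_bottom scene 0.36 951 303.1 224.3 | rect 544.3 -293.1 40.2 121.5 77.6
filing_block scene 0.94 1166 210.7 237.2 | rect 443.0 -169.7 80.7 59.5 12.5
filing_block top 0.93 833 256.2 260.1 | rect 456.4 -158.7 62.8 50.4 10.2
```

View pics/A.png

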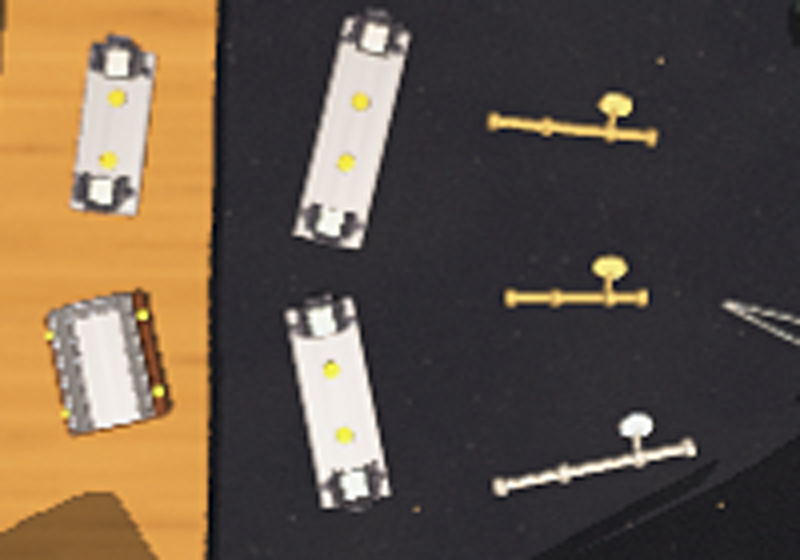

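View pics/C.png

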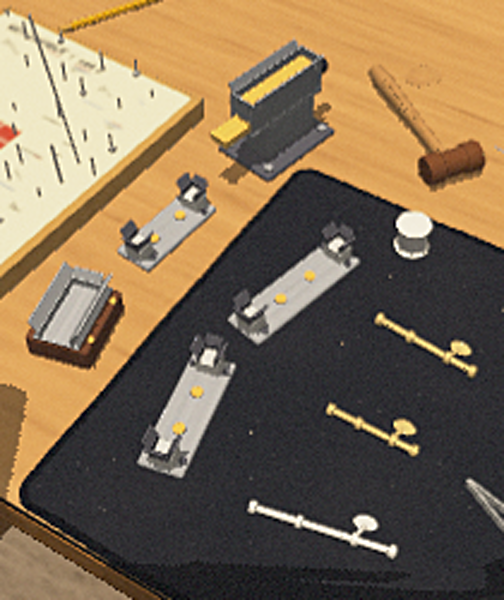

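View pics/B.png

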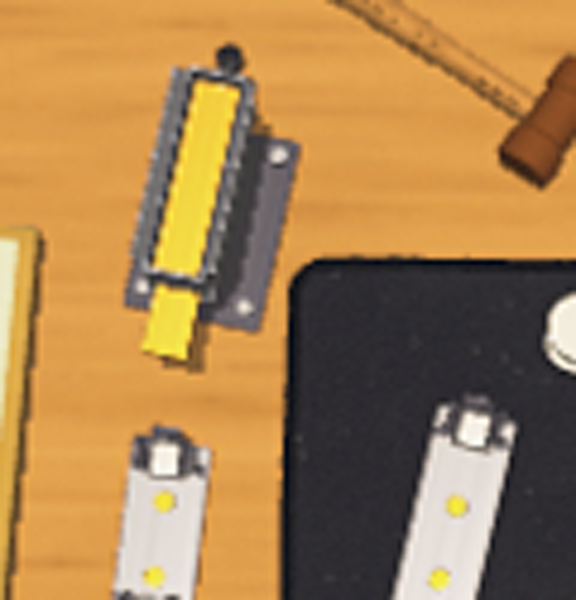

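Crops show the details: rods are ball-ended with a grip collar, the jigs have white saddle floors and yellow screws, and the block's channel opens at the image bottom. The magazine nose is at crop B (165,358). Triangulating these picks.

```bash
cat > m.py <<'E'
from h import *
fA=lambda p:((np.array(p)+.5)/4-.5+[230,170]); fB=lambda p:((np.array(p)+.5)/4.8-.5+[225,90]); fC=lambda p:((np.array(p)+.5)/2.4-.5+[180,105])
D={'mid':[(494,121),(652,138),(380,319),(472,370)],'short':[(511,298),(643,297),(333,409),(415,449)],'long':[(501,487),(690,448),(253,507),(392,551)],
'Jlong':[(375,38),(330,222),(339,246),(250,314)],'Jmid':[(324,316),(355,486),(209,353),(160,447)],'Jshort':[(117,62),(101,192),(192,195),(134,238)],
'SJlong':[(361,101),(346,162),(309,276),(281,299)],'SJmid':[(331,370),(345,436),(197,392),(179,428)],'SJshort':[(117,98),(108,160),(180,215),(153,238)]}
Z={'m':.0075,'s':.0075,'l':.0075,'J':.0185,'S':.007}
for n,(a,b,c,d) in D.items():
    p,g1=tri(fC(c),fA(a)); q,g2=tri(fC(d),fA(b)); z=Z[n[0]]
    t=plane("top",[fA(a),fA(b)],z); s=plane("scene",[fC(c),fC(d)],z)
    f=lambda e:(np.round(e.mean(0)*1e3,1),round(np.degrees(np.arctan2(*(e[0]-e[1])[::-1])),1),round(np.linalg.norm(e[0]-e[1])*1e3,1))
    print(n,np.round([p[2]*1e3,q[2]*1e3,g1*1e3,g2*1e3],1),'top',*f(t),'scene',*f(s))
# blob refinement for rods
for c in("top","scene"):
    im=arm.grab_frame(c)
    big=cv2.resize(im,None,fx=4,fy=4,interpolation=cv2.INTER_CUBIC).max(2)
    for n in('mid','short','long'):
        a,b,e,d=D[n]; ends=np.array([fA(a),fA(b)] if c=='top' else [fC(e),fC(d)])
        m=np.zeros_like(big); E4=((ends+.5)*4-.5).round().astype(int); cv2.line(m,E4[0].tolist(),E4[1].tolist(),255,24)
        v,u=np.nonzero((m>0)&(big>105)); P=plane(c,np.c_[u+.5,v+.5]/4.-.5 if 0 else (np.c_[u,v]+.5)/4-.5,.0075)
        # line fit robust
        vx,vy,x0,y0=cv2.fitLine((P*1e3).astype(np.float32),cv2.DIST_HUBER,0,.01,.01).ravel(); dr=np.array([vx,vy]); o=np.array([x0,y0])
        k=(P*1e3-o)@dr; lo,hi=k.min(),k.max(); print('blob',c,n,np.round(o+dr*(lo+hi)/2,1),round(np.degrees(np.arctan2(vy,vx)),1),round(hi-lo,1))
# stub nose / shaft in top
print('nose ends B z.053',plane("top",[fB((142,350)),fB((186,360)),fB((165,356)),fB((177,288))],.053)*1e3)
print('shaft top z.082', plane("top",[fB((175,70)),fB((253,80)),fB((208,285)),fB((138,272))],.082)*1e3)
print('foot z.003', plane("top",[fB((300,145)),fB((260,332)),fB((125,308))],.004)*1e3)
print('block rim z.041', plane("top",[fA((45,316)),fA((134,292)),fA((158,412)),fA((70,434))],.041)*1e3)
print('chan floor z.024', plane("top",[fA((78,320)),fA((120,312)),fA((146,398)),fA((103,407))],.024)*1e3)
E
python3 m.py
```

```text
mid [5.5 7.5 2.8 2.7] top [ 576.2 -385.8] 84.6 80.1 scene [ 573.8 -384. ] 85.5 79.2
short [5.4 6.8 1.  2.5] top [ 491.7 -387.5] 91.2 65.8 scene [ 489.9 -386.7] 91.1 64.0
long [6.1 6.5 2.7 3.3] top [ 408.6 -396.3] 102.1 95.2 scene [ 406.2 -394.4] 102.2 94.5
Jlong [13.6 14.2  1.3  2.5] top [ 573.1 -274.6] -12.9 95.1 scene [ 569.2 -275.2] -13.5 95.6
Jmid [18.3 18.9  4.5  4.4] top [ 439.7 -269.9] 11.2 83.3 scene [ 436.9 -266.5] 11.2 82.9
Jshort [13.8 21.3  2.2  4.5] top [ 572.7 -153.6] -5.2 65.6 scene [ 570.  -151.5] -10.4 63.5
SJlong [4.4 4.  3.3 2.5] top [ 573.7 -275.2] -13.0 31.9 scene [ 570.2 -274.2] -11.6 31.5
SJmid [4.3 6.3 2.  2. ] top [ 438.4 -269.2] 12.9 32.9 scene [ 436.2 -268.5] 11.8 31.7
SJshort [5.  4.7 2.3 2.5] top [ 573.2 -154. ] -6.4 31.7 scene [ 570.4 -153.2] -6.4 32.0
blob top mid [ 576.7 -385.3] 85.1 86.2
blob top short [ 492. -387.] -89.2 71.8
blob top long [ 409.  -395.6] -77.8 102.0
blob scene mid [ 573.9 -383.4] 84.9 87.1
blob scene short [ 489.1 -385.6] -89.4 71.8
blob scene long [ 406.4 -394. ] -78.0 101.2
nose ends B z.053 [[ 643.55324461 -150.36605176]
 [ 639.71667655 -168.17669584]
 [ 641.22971285 -159.68686697]
 [ 669.40157333 -163.681405  ]]
shaft top z.082 [[ 750.63296581 -163.71465877]
 [ 747.06367556 -194.70443989]
 [ 663.39099384 -179.17238421]
 [ 668.16700348 -151.67515381]]
foot z.003 [[ 746.04157544 -209.01032043]
 [ 663.25832513 -193.78007877]
 [ 672.81606892 -136.0350063 ]]
block rim z.041 [[ 477.9506867  -128.82396255]
 [ 489.90236081 -170.86030644]
 [ 433.33965746 -183.91072278]
 [ 422.58452447 -142.65730578]]
chan floor z.024 [[ 476.84191972 -142.2503111 ]
 [ 480.96814181 -162.50866673]
 [ 439.73332282 -176.33862107]
 [ 435.19145232 -155.72863427]]
```

```bash
cat > d.py <<'E'
import sys; from h import *
from scipy.spatial.transform import Rotation as R
# args: x y z(mm) yaw(deg), several poses; prints row from present pose
s=arm.get_state(); p=np.array(s['eef_pos']); R0=R.from_euler('xyz',s['ee_rot'])
print('t %.2f'%s['t'],np.round(p*1e3,1),np.round(np.degrees(s['ee_rot']),1),'F',np.round(s['force'],1),'w %.1f g %.1f'%(s['width']*1e3,s['gripper_force']))
for a in sys.argv[1:]:
    x,y,z,w=map(float,a.split(',')); T=R.from_euler('xyz',[np.pi,0,np.radians(w)])
    d=R0.inv().apply(np.array([x,y,z])/1e3-p)*100; r=np.degrees((R0.inv()*T).as_rotvec())
    print(a,'-> d',np.round(d,2),'w',np.round(r,1))
E
python3 d.py 653,-161,200,170 653,-161,110,170
```

```text
t 2.20 [ 164.2 -654.7  226.5] [ 180.     0.  -165.9] F [-0.2 -1.3 -0.4] w 87.7 g 0.0
653,-161,200,170 -> d [-59.42  35.99   2.66] w [ 0.   0.  24.1]
653,-161,110,170 -> d [-59.42  35.99  11.66] w [ 0.   0.  24.1]
```

```bash
python3 -m crank '[{"dx":-5,"dy":3,"dz":0,"wz":2},{"dx":-10,"dy":6,"dz":0,"wz":5},{"dx":-15,"dy":9,"dz":0.5,"wz":8},{"dx":-20,"dy":12,"dz":1,"wz":10},{"dx":-25,"dy":15,"dz":1,"wz":12},{"dx":-30,"dy":18,"dz":1.5,"wz":15},{"dx":-35,"dy":21,"dz":2,"wz":17},{"dx":-40,"dy":24,"dz":2,"wz":19},{"dx":-45,"dy":27,"dz":2.5,"wz":21},{"dx":-50,"dy":30,"dz":2.6,"wz":24}]' 4.0 30; python3 d.py 653,-161,110,170 653,-161,37.5,170
```

```text
t 2.20 [ 164.2 -654.7  226.5] [ 180.     0.  -165.9] F [-0.2 -1.3 -0.4] w 87.7 g 0.0
653,-161,110,170 -> d [-59.42  35.99  11.66] w [ 0.   0.  24.1]
653,-161,37.5,170 -> d [-59.42  35.99  18.91] w [ 0.   0.  24.1]$[0]: bad value
```

```bash
python3 -m crank '[{"dx":-5,"dy":3,"dz":0,"wx":0,"wy":0,"wz":2},{"dx":-10,"dy":6,"dz":0,"wx":0,"wy":0,"wz":5},{"dx":-15,"dy":9,"dz":0.5,"wx":0,"wy":0,"wz":8},{"dx":-20,"dy":12,"dz":1,"wx":0,"wy":0,"wz":10},{"dx":-25,"dy":15,"dz":1,"wx":0,"wy":0,"wz":12},{"dx":-30,"dy":18,"dz":1.5,"wx":0,"wy":0,"wz":15},{"dx":-35,"dy":21,"dz":2,"wx":0,"wy":0,"wz":17},{"dx":-40,"dy":24,"dz":2,"wx":0,"wy":0,"wz":19},{"dx":-45,"dy":27,"dz":2.5,"wx":0,"wy":0,"wz":21},{"dx":-50,"dy":30,"dz":2.6,"wx":0,"wy":0,"wz":24}]' 4.0 30; python3 d.py 653,-161,110,170 653,-161,37.5,170
```

```text
t: 3.45
eef_pos: [0.5773, -0.2404, 0.2005]
ee_rot: [3.142, 0.0, 2.967]
force: [0.9, -1.1, 0.0]
width: 0.0399
gripper_force: 0.0
t 3.45 [ 577.3 -240.4  200.5] [180.   0. 170.] F [ 0.9 -1.1  0. ] w 39.9 g 0.0
653,-161,110,170 -> d [-6.07  9.14  9.06] w [0. 0. 0.]
653,-161,37.5,170 -> d [-6.07  9.14 16.31] w [0. 0. 0.]
```

```bash
python3 -m crank '[{"dx":-2,"dy":3,"dz":1,"wx":0,"wy":0,"wz":0},{"dx":-4,"dy":6,"dz":4,"wx":0,"wy":0,"wz":0},{"dx":-5.5,"dy":8.5,"dz":7,"wx":0,"wy":0,"wz":0},{"dx":-6.1,"dy":9.1,"dz":9,"wx":0,"wy":0,"wz":0},{"dx":-6.1,"dy":9.1,"dz":9,"wx":0,"wy":0,"wz":0},{"dx":-6.1,"dy":9.1,"dz":11,"wx":0,"wy":0,"wz":0},{"dx":-6.1,"dy":9.1,"dz":13,"wx":0,"wy":0,"wz":0},{"dx":-6.1,"dy":9.1,"dz":15,"wx":0,"wy":0,"wz":0},{"dx":-6.1,"dy":9.1,"dz":16,"wx":0,"wy":0,"wz":0},{"dx":-6.1,"dy":9.1,"dz":16.3,"wx":0,"wy":0,"wz":0}]'; python3 d.py 653,-161,37.5,170
python3 - <<'E'
from h import *
a=arm.grab_frame("top")[:,:,::-1]; b=arm.grab_frame("scene")[:,:,::-1]
A=cv2.resize(a[80:220,205:345],(400,400),interpolation=cv2.INTER_CUBIC);B=cv2.resize(b[80:220,230:370],(400,400),interpolation=cv2.INTER_CUBIC)
cv2.imwrite("pics/g1.png",np.hstack([A,B]))
E
```

```text
t: 4.7
eef_pos: [0.652, -0.1636, 0.0381]
ee_rot: [-3.141, 0.0, 2.968]
force: [-0.4, 0.5, 0.1]
width: 0.0403
gripper_force: 0.0
t 4.70 [ 652.  -163.6   38.1] [-180.     0.   170.1] F [-0.4  0.5  0.1] w 40.3 g 0.0
653,-161,37.5,170 -> d [-0.06  0.27  0.06] w [-0.   0.   0.1]
```

View pics/g1.png

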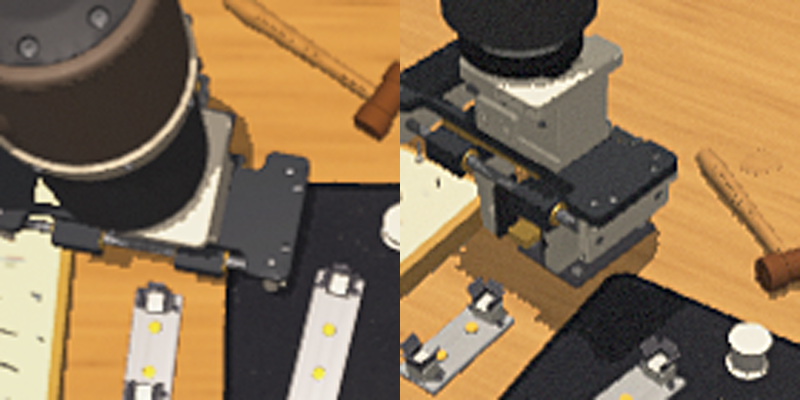

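The nose shows between the open fingers (scene half, 525,235). Closing, then pulling.

```bash
python3 -m crank '[{"dx":0,"dy":0.2,"dz":0,"wx":0,"wy":0,"wz":0},{"dx":0,"dy":0.2,"dz":0,"wx":0,"wy":0,"wz":0},{"dx":0,"dy":0.2,"dz":0,"wx":0,"wy":0,"wz":0},{"dx":0,"dy":0.2,"dz":0,"wx":0,"wy":0,"wz":0},{"dx":0,"dy":0.2,"dz":0,"wx":0,"wy":0,"wz":0},{"dx":0,"dy":0.2,"dz":0,"wx":0,"wy":0,"wz":0},{"dx":0,"dy":0.2,"dz":0,"wx":0,"wy":0,"wz":0},{"dx":0,"dy":0.2,"dz":0,"wx":0,"wy":0,"wz":0},{"dx":0,"dy":0.2,"dz":0,"wx":0,"wy":0,"wz":0},{"dx":0,"dy":0.2,"dz":0,"wx":0,"wy":0,"wz":0}]' 1.0 35; python3 d.py
```

```text
t: 6.05
eef_pos: [0.6525, -0.1609, 0.0379]
ee_rot: [3.142, 0.0, 2.969]
force: [-1.9, 2.2, 5.4]
width: 0.0177
gripper_force: 34.9
t 6.05 [ 652.5 -160.9   37.9] [180.    0.  170.1] F [-1.9  2.2  5.4] w 17.7 g 34.9
```

```bash
python3 -m crank '[{"dx":0.5,"dy":0,"dz":0,"wx":0,"wy":0,"wz":0},{"dx":1.3,"dy":0,"dz":0,"wx":0,"wy":0,"wz":0},{"dx":2.3,"dy":0,"dz":0,"wx":0,"wy":0,"wz":0},{"dx":3.3,"dy":0,"dz":0,"wx":0,"wy":0,"wz":0},{"dx":4.3,"dy":0,"dz":0,"wx":0,"wy":0,"wz":0},{"dx":5.3,"dy":0,"dz":0,"wx":0,"wy":0,"wz":0},{"dx":6.2,"dy":0,"dz":0,"wx":0,"wy":0,"wz":0},{"dx":6.8,"dy":0,"dz":-0.2,"wx":0,"wy":0,"wz":0},{"dx":7.4,"dy":0,"dz":-2,"wx":0,"wy":0,"wz":0},{"dx":8,"dy":0,"dz":-5,"wx":0,"wy":0,"wz":0}]'; python3 d.py 411,-166,100,-167
python3 - <<'E'
from h import *
a=arm.grab_frame("top")[:,:,::-1]; b=arm.grab_frame("scene")[:,:,::-1]
A=cv2.resize(a[80:280,205:345],(420,600),interpolation=cv2.INTER_CUBIC);B=cv2.resize(b[80:280,180:306],(378,600),interpolation=cv2.INTER_CUBIC)
cv2.imwrite("pics/g2.png",np.hstack([A,B]))
E
```

```text
t: 7.3
eef_pos: [0.5725, -0.1472, 0.0881]
ee_rot: [-3.141, -0.002, 2.968]
force: [0.3, -0.0, -0.9]
width: 0.017
gripper_force: 34.9
t 7.30 [ 572.5 -147.2   88.1] [-1.800e+02 -1.000e-01  1.701e+02] F [ 0.3 -0.  -0.9] w 17.0 g 34.9
411,-166,100,-167 -> d [15.59 -4.64 -1.15] w [ -0.   -0.1 -22.9]
```

View pics/g2.png

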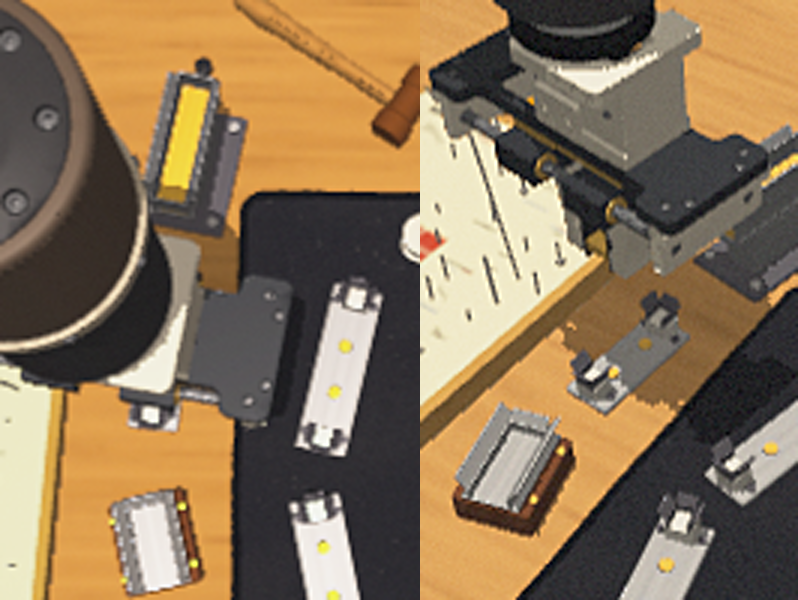

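```bash
python3 - <<'E'
from h import *
im=arm.grab_frame("top"); big=cv2.resize(im,None,fx=6,fy=6,interpolation=cv2.INTER_CUBIC).astype(int)
roi=np.zeros(big.shape[:2],bool); roi[236*6:284*6,238*6:276*6]=1
for th in(150,175,195,210):
    m=(roi&(big.min(2)>th)&(big.max(2)-big.min(2)<40)).astype(np.uint8); n,l,st,_=cv2.connectedComponentsWithStats(m); i=1+st[1:,4].argmax()
    v,u=np.nonzero(l==i); P=plane("top",(np.c_[u,v]+.5)/6-.5,.024); print(th,len(u),cv2.minAreaRect((P*1e3).astype(np.float32)))
m=arm.masks_of("top","filing_block")[0]['pixels']; v,u=np.nonzero(m); 
for z in(.012,.03,.041): print(cv2.minAreaRect((plane("top",np.c_[u,v],z)*1e3).astype(np.float32)))
for c in("top","scene"): print(c,[x['centre'] for x in arm.mark_of(c,"filing_block")[:1]])
E
```

```text
150 13031 ((454.2264404296875, -154.94851684570312), (57.3857307434082, 27.514873504638672), 13.54220199584961)
175 11793 ((453.75787353515625, -155.42176818847656), (55.96583938598633, 25.38270378112793), 13.820964813232422)
195 11027 ((453.59893798828125, -155.88198852539062), (55.081947326660156, 23.44827651977539), 13.730419158935547)
210 10424 ((453.6118469238281, -156.30703735351562), (54.481319427490234, 21.96795654296875), 13.755824089050293)
((456.5476379394531, -155.947509765625), (62.33394241333008, 51.721839904785156), 13.383452415466309)
((456.3229064941406, -158.1261749267578), (61.11277389526367, 50.70857620239258), 13.38347053527832)
((456.18560791015625, -159.45758056640625), (60.36653137207031, 50.089359283447266), 13.383443832397461)
top [[0.4355, -0.16, -0.0024]]
scene [[0.4378, -0.1604, -0.0008]]
```

```bash
python3 d.py 410.1,-165.5,75,-166.4; python3 -m crank '[{"dx":1,"dy":-0.3,"dz":0,"wx":0,"wy":0,"wz":-2},{"dx":3,"dy":-1,"dz":0,"wx":0,"wy":0,"wz":-5},{"dx":5,"dy":-1.5,"dz":0,"wx":0,"wy":0,"wz":-8},{"dx":7,"dy":-2,"dz":0,"wx":0,"wy":0,"wz":-11},{"dx":9,"dy":-2.7,"dz":0.3,"wx":0,"wy":0,"wz":-14},{"dx":11,"dy":-3.3,"dz":0.6,"wx":0,"wy":0,"wz":-17},{"dx":13,"dy":-4,"dz":1,"wx":0,"wy":0,"wz":-20},{"dx":15,"dy":-4.5,"dz":1.3,"wx":0,"wy":0,"wz":-22.5},{"dx":15.68,"dy":-4.7,"dz":1.3,"wx":0,"wy":0,"wz":-23.5},{"dx":15.68,"dy":-4.7,"dz":1.3,"wx":0,"wy":0,"wz":-23.5}]'; python3 d.py 410.1,-165.5,35,-166.4 410.1,-165.5,17.5,-166.4
python3 - <<'E'
from h import *
a=arm.grab_frame("top")[:,:,::-1]; b=arm.grab_frame("scene")[:,:,::-1]
A=cv2.resize(a[150:310,205:315],(400,580),interpolation=cv2.INTER_CUBIC);B=cv2.resize(b[130:290,140:250],(400,580),interpolation=cv2.INTER_CUBIC)
cv2.imwrite("pics/g3.png",np.hstack([A,B]))
E
```

```text
t 7.60 [ 573.2 -147.1   87.6] [180.   -0.  170.1] F [ 1.   0.6 -0.9] w 17.8 g 34.9
410.1,-165.5,75,-166.4 -> d [15.75 -4.62  1.26] w [  0.   -0.  -23.5]
t: 8.85
eef_pos: [0.4109, -0.1665, 0.0747]
ee_rot: [-3.141, 0.0, -2.904]
force: [0.7, 0.1, -1.2]
width: 0.0174
gripper_force: 34.9
t 8.85 [ 410.9 -166.5   74.7] [-180.     0.  -166.4] F [ 0.7  0.1 -1.2] w 17.4 g 34.9
410.1,-165.5,35,-166.4 -> d [0.05 0.12 3.97] w [-0.  0. -0.]
410.1,-165.5,17.5,-166.4 -> d [0.05 0.12 5.72] w [-0.  0. -0.]
```

View pics/g3.png

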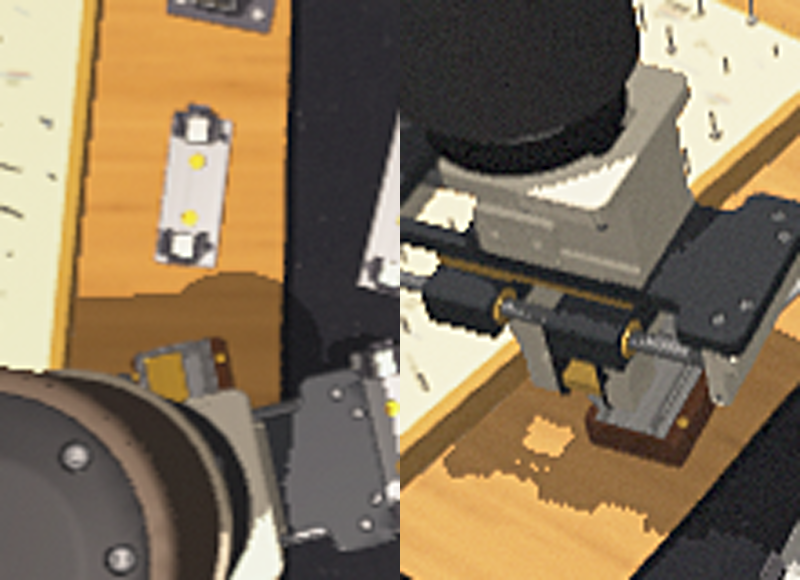

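```bash
python3 - <<'E'
from h import *
k=lambda x,y:(205+x/3.636,150+y/3.625)
print(plane("top",[k(146,360),k(183,350),k(165,355)],.090)*1e3)
E
```

```text
[[ 475.00615275 -144.18003612]
 [ 480.18787365 -162.32756565]
 [ 477.59831174 -153.49542608]]
```

Tail measures (476,-153), expected (476,-151): the stub is held straight. Lowering.

```bash
python3 -m crank '[{"dx":0,"dy":0.05,"dz":1.5,"wx":0,"wy":0,"wz":0},{"dx":0,"dy":0.05,"dz":3,"wx":0,"wy":0,"wz":0},{"dx":0,"dy":0.05,"dz":4,"wx":0,"wy":0,"wz":0},{"dx":0,"dy":0.05,"dz":4.4,"wx":0,"wy":0,"wz":0},{"dx":0,"dy":0.05,"dz":4.8,"wx":0,"wy":0,"wz":0},{"dx":0,"dy":0.05,"dz":5.1,"wx":0,"wy":0,"wz":0},{"dx":0,"dy":0.05,"dz":5.4,"wx":0,"wy":0,"wz":0},{"dx":0,"dy":0.05,"dz":5.6,"wx":0,"wy":0,"wz":0},{"dx":0,"dy":0.05,"dz":5.7,"wx":0,"wy":0,"wz":0},{"dx":0,"dy":0.05,"dz":5.7,"wx":0,"wy":0,"wz":0}]'
```

```text
t: 10.2
eef_pos: [0.4108, -0.166, 0.0176]
ee_rot: [3.142, -0.0, -2.905]
force: [0.2, -0.0, -0.9]
width: 0.0176
gripper_force: 34.9
```

```bash
python3 -m crank '[{"dx":0,"dy":0,"dz":0,"wx":0,"wy":0,"wz":0},{"dx":0,"dy":0,"dz":0,"wx":0,"wy":0,"wz":0},{"dx":0,"dy":0,"dz":0,"wx":0,"wy":0,"wz":0},{"dx":0,"dy":0,"dz":0,"wx":0,"wy":0,"wz":0},{"dx":0,"dy":0,"dz":-2,"wx":0,"wy":0,"wz":0},{"dx":0,"dy":0,"dz":-5,"wx":0,"wy":0,"wz":0},{"dx":0,"dy":0,"dz":-9,"wx":0,"wy":0,"wz":0},{"dx":0,"dy":0,"dz":-12,"wx":0,"wy":0,"wz":0},{"dx":0,"dy":0,"dz":-14,"wx":0,"wy":0,"wz":0},{"dx":0,"dy":0,"dz":-14,"wx":0,"wy":0,"wz":0}]' 3.5; python3 d.py 406.9,-391.1,100,-77.9 406.9,-391.1,5,-77.9
```

```text
t: 11.45
eef_pos: [0.4118, -0.166, 0.159]
ee_rot: [-3.141, 0.003, -2.904]
force: [0.5, 0.3, -0.0]
width: 0.0347
gripper_force: 0.0
t 11.45 [ 411.8 -166.   159. ] [-180.     0.2 -166.4] F [ 0.5  0.3 -0. ] w 34.7 g 0.0
406.9,-391.1,100,-77.9 -> d [  5.78 -21.76   5.9 ] w [ -0.2   0.1 -88.5]
406.9,-391.1,5,-77.9 -> d [  5.81 -21.76  15.4 ] w [ -0.2   0.1 -88.5]
```

```bash
python3 -m crank '[{"dx":0.6,"dy":-2,"dz":0,"wx":0,"wy":0,"wz":-9},{"dx":1.2,"dy":-4.5,"dz":0,"wx":0,"wy":0,"wz":-18},{"dx":1.8,"dy":-7,"dz":1,"wx":0,"wy":0,"wz":-28},{"dx":2.4,"dy":-9.5,"dz":2,"wx":0,"wy":0,"wz":-38},{"dx":3,"dy":-12,"dz":3,"wx":0,"wy":0,"wz":-48},{"dx":3.6,"dy":-14.5,"dz":4,"wx":0,"wy":0,"wz":-58},{"dx":4.2,"dy":-17,"dz":5,"wx":0,"wy":0,"wz":-68},{"dx":4.8,"dy":-19.5,"dz":6,"wx":0,"wy":0,"wz":-78},{"dx":5.8,"dy":-21.7,"dz":7,"wx":0,"wy":0,"wz":-88.5},{"dx":5.8,"dy":-21.7,"dz":8,"wx":0,"wy":0,"wz":-88.5}]'; python3 d.py 406.9,-391.1,5,-77.9
python3 - <<'E'
from h import *
a=arm.grab_frame("top")[:,:,::-1]; b=arm.grab_frame("scene")[:,:,::-1]
A=cv2.resize(a[90:310,210:330],(328,600),interpolation=cv2.INTER_CUBIC);B=cv2.resize(b[100:300,160:310],(450,600),interpolation=cv2.INTER_CUBIC)
cv2.imwrite("pics/g4.png",np.hstack([A,B]))
E
```

```text
t: 12.7
eef_pos: [0.4044, -0.3913, 0.0757]
ee_rot: [3.14, 0.001, -1.361]
force: [-1.1, 0.8, -1.6]
width: 0.0345
gripper_force: 0.0
t 12.70 [ 404.4 -391.3   75.7] [ 1.799e+02  1.000e-01 -7.800e+01] F [-1.1  0.8 -1.6] w 34.5 g 0.0
406.9,-391.1,5,-77.9 -> d [ 0.04 -0.26  7.07] w [ 0.1  0.1 -0.1]
```

View pics/g4.png

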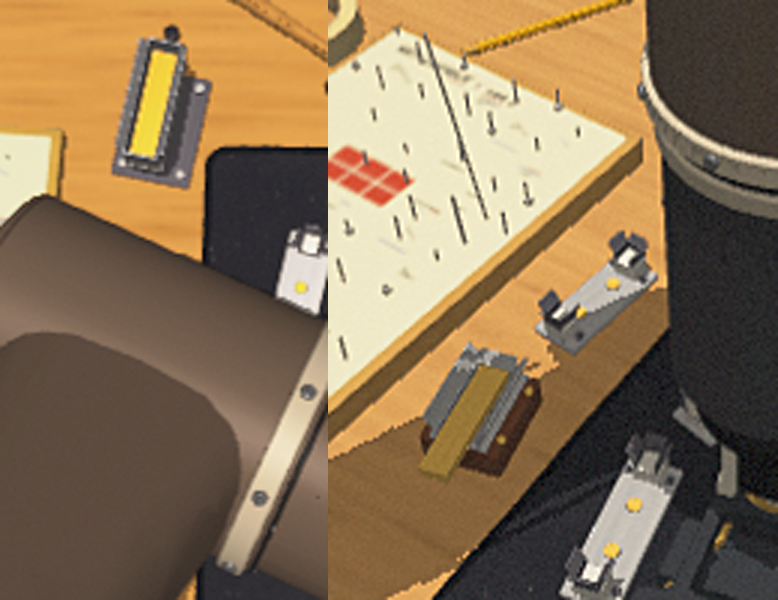

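The stub lies in the channel with its nose out in front (scene half, 460,420). Descending on the long rod.

```bash
python3 -m crank '[{"dx":0,"dy":-0.15,"dz":1.5,"wx":0,"wy":0,"wz":0},{"dx":0,"dy":-0.15,"dz":3.5,"wx":0,"wy":0,"wz":0},{"dx":0,"dy":-0.15,"dz":5.2,"wx":0,"wy":0,"wz":0},{"dx":0,"dy":-0.15,"dz":6.4,"wx":0,"wy":0,"wz":0},{"dx":0,"dy":-0.15,"dz":6.8,"wx":0,"wy":0,"wz":0},{"dx":0,"dy":-0.15,"dz":7,"wx":0,"wy":0,"wz":0},{"dx":0,"dy":-0.15,"dz":7.05,"wx":0,"wy":0,"wz":0},{"dx":0,"dy":-0.15,"dz":7.05,"wx":0,"wy":0,"wz":0},{"dx":0,"dy":-0.15,"dz":7.05,"wx":0,"wy":0,"wz":0},{"dx":0,"dy":-0.15,"dz":7.05,"wx":0,"wy":0,"wz":0}]'; python3 -m crank '[{"dx":0,"dy":0,"dz":0,"wx":0,"wy":0,"wz":0},{"dx":0,"dy":0,"dz":0,"wx":0,"wy":0,"wz":0},{"dx":0,"dy":0,"dz":0,"wx":0,"wy":0,"wz":0},{"dx":0,"dy":0,"dz":0,"wx":0,"wy":0,"wz":0},{"dx":0,"dy":0,"dz":0,"wx":0,"wy":0,"wz":0},{"dx":0,"dy":0,"dz":0,"wx":0,"wy":0,"wz":0},{"dx":0,"dy":0,"dz":0,"wx":0,"wy":0,"wz":0},{"dx":0,"dy":0,"dz":-1.5,"wx":0,"wy":0,"wz":0},{"dx":0,"dy":0,"dz":-4,"wx":0,"wy":0,"wz":0},{"dx":0,"dy":0,"dz":-7,"wx":0,"wy":0,"wz":0}]' 0.3 30; python3 d.py 567.7,-273.9,75,-12.7
```

```text
t: 14.05
eef_pos: [0.4069, -0.3903, 0.0072]
ee_rot: [-3.141, -0.0, -1.36]
force: [0.2, -0.5, -0.2]
width: 0.0348
gripper_force: 0.0
t: 15.3
eef_pos: [0.4067, -0.3902, 0.0785]
ee_rot: [3.141, 0.0, -1.36]
force: [-0.3, -1.5, 0.4]
width: 0.0076
gripper_force: 30.0
t 15.30 [ 406.7 -390.2   78.5] [180.    0.  -77.9] F [-0.3 -1.5  0.4] w 7.6 g 30.0
567.7,-273.9,75,-12.7 -> d [ -8.   -18.18   0.34] w [  0.    0.  -65.2]
```

```bash
python3 -m crank '[{"dx":-0.5,"dy":-1,"dz":0,"wx":0,"wy":0,"wz":-4},{"dx":-1.5,"dy":-3,"dz":0,"wx":0,"wy":0,"wz":-11},{"dx":-2.4,"dy":-5.5,"dz":0,"wx":0,"wy":0,"wz":-20},{"dx":-3.5,"dy":-8,"dz":0,"wx":0,"wy":0,"wz":-29},{"dx":-4.5,"dy":-10.5,"dz":0,"wx":0,"wy":0,"wz":-38},{"dx":-5.6,"dy":-13,"dz":0,"wx":0,"wy":0,"wz":-47},{"dx":-6.7,"dy":-15.5,"dz":0,"wx":0,"wy":0,"wz":-56},{"dx":-7.7,"dy":-17.5,"dz":0,"wx":0,"wy":0,"wz":-63},{"dx":-8,"dy":-18.1,"dz":0.3,"wx":0,"wy":0,"wz":-65.2},{"dx":-8,"dy":-18.1,"dz":0.3,"wx":0,"wy":0,"wz":-65.2}]'; python3 d.py 566.8,-273.7,24,-12.7
python3 - <<'E'
from h import *
a=arm.grab_frame("top")[:,:,::-1]; b=arm.grab_frame("scene")[:,:,::-1]
A=cv2.resize(a[140:260,270:370],(400,480),interpolation=cv2.INTER_CUBIC);B=cv2.resize(b[150:270,250:350],(400,480),interpolation=cv2.INTER_CUBIC)
cv2.imwrite("pics/g5.png",np.hstack([A,B]))
E
```

```text
t: 16.55
eef_pos: [0.5669, -0.2739, 0.0742]
ee_rot: [-3.142, 0.0, -0.223]
force: [-1.1, 0.7, 0.6]
width: 0.0077
gripper_force: 30.0
t 16.55 [ 566.9 -273.9   74.2] [-180.     0.   -12.8] F [-1.1  0.7  0.6] w 7.7 g 30.0
566.8,-273.7,24,-12.7 -> d [-0.01 -0.02  5.02] w [-0.   0.  -0.1]
```

View pics/g5.png

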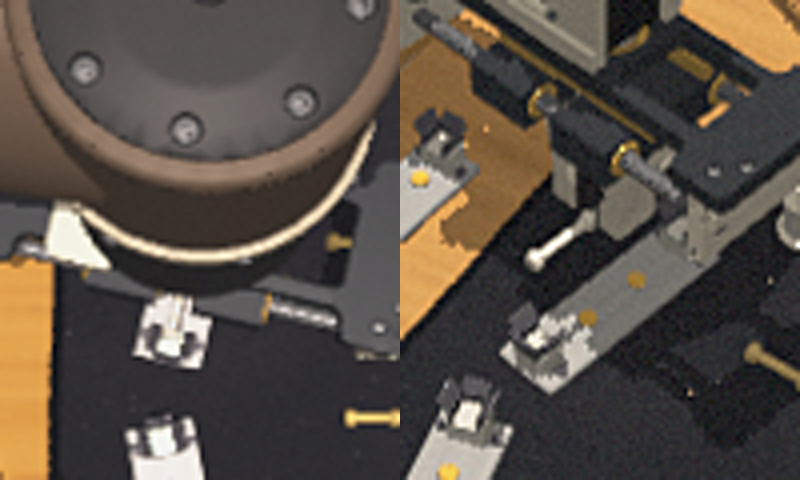

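```bash
python3 - <<'E'
from h import *
print(tri((283.7,215),(311.9,226.5)), plane("scene",[(283.7,215)],.0745))
E
```

```text
(array([ 0.51994653, -0.26513138,  0.07700626]), np.float64(0.0032044793212042217)) [[ 0.52278047 -0.26512546]]
```

```bash
python3 -m crank '[{"dx":0,"dy":0,"dz":1.5,"wx":0,"wy":0,"wz":0},{"dx":0,"dy":0,"dz":2.8,"wx":0,"wy":0,"wz":0},{"dx":0,"dy":0,"dz":3.4,"wx":0,"wy":0,"wz":0},{"dx":0,"dy":0,"dz":3.8,"wx":0,"wy":0,"wz":0},{"dx":0,"dy":0,"dz":4.2,"wx":0,"wy":0,"wz":0},{"dx":0,"dy":0,"dz":4.5,"wx":0,"wy":0,"wz":0},{"dx":0,"dy":0,"dz":4.7,"wx":0,"wy":0,"wz":0},{"dx":0,"dy":0,"dz":4.85,"wx":0,"wy":0,"wz":0},{"dx":0,"dy":0,"dz":4.95,"wx":0,"wy":0,"wz":0},{"dx":0,"dy":0,"dz":5,"wx":0,"wy":0,"wz":0}]'
```

```text
t: 17.9
eef_pos: [0.5672, -0.2741, 0.0241]
ee_rot: [3.142, -0.0, -0.222]
force: [0.2, 0.4, 0.4]
width: 0.0078
gripper_force: 30.0
```

```bash
python3 -m crank '[{"dx":0,"dy":0,"dz":0.05,"wx":0,"wy":0,"wz":0},{"dx":0,"dy":0,"dz":0.1,"wx":0,"wy":0,"wz":0},{"dx":0,"dy":0,"dz":0.15,"wx":0,"wy":0,"wz":0},{"dx":0,"dy":0,"dz":0.18,"wx":0,"wy":0,"wz":0},{"dx":0,"dy":0,"dz":0.18,"wx":0,"wy":0,"wz":0},{"dx":0,"dy":0,"dz":0.18,"wx":0,"wy":0,"wz":0},{"dx":0,"dy":0,"dz":0.18,"wx":0,"wy":0,"wz":0},{"dx":0,"dy":0,"dz":0.18,"wx":0,"wy":0,"wz":0},{"dx":0,"dy":0,"dz":0.18,"wx":0,"wy":0,"wz":0},{"dx":0,"dy":0,"dz":0.18,"wx":0,"wy":0,"wz":0}]'
```

```text
t: 19.15
eef_pos: [0.5671, -0.2741, 0.0222]
ee_rot: [-3.142, 0.0, -0.222]
force: [0.1, -0.7, -0.1]
width: 0.0079
gripper_force: 30.0
```

```bash
python3 -m crank '[{"dx":0,"dy":0,"dz":0,"wx":0,"wy":0,"wz":0},{"dx":0,"dy":0,"dz":0,"wx":0,"wy":0,"wz":0},{"dx":0,"dy":0,"dz":0,"wx":0,"wy":0,"wz":0},{"dx":0,"dy":0,"dz":0,"wx":0,"wy":0,"wz":0},{"dx":0,"dy":0,"dz":-1,"wx":0,"wy":0,"wz":0},{"dx":0,"dy":0,"dz":-3,"wx":0,"wy":0,"wz":0},{"dx":0,"dy":0,"dz":-6,"wx":0,"wy":0,"wz":0},{"dx":0,"dy":0,"dz":-8,"wx":0,"wy":0,"wz":0},{"dx":0,"dy":0,"dz":-8,"wx":0,"wy":0,"wz":0},{"dx":0,"dy":0,"dz":-8,"wx":0,"wy":0,"wz":0}]' 3.2; python3 d.py 575.7,-380.6,60,-95
```

```text
t: 20.4
eef_pos: [0.5668, -0.274, 0.1021]
ee_rot: [-3.141, 0.0, -0.222]
force: [0.1, -0.7, -0.1]
width: 0.0318
gripper_force: 0.0
t 20.40 [ 566.8 -274.   102.1] [-180.     0.   -12.7] F [ 0.1 -0.7 -0.1] w 31.8 g 0.0
575.7,-380.6,60,-95 -> d [ 3.22 10.21  4.21] w [-0.   0.  82.3]
```

```bash
python3 -m crank '[{"dx":0.3,"dy":1,"dz":0,"wx":0,"wy":0,"wz":9},{"dx":0.7,"dy":2.5,"dz":0,"wx":0,"wy":0,"wz":18},{"dx":1.1,"dy":4,"dz":0,"wx":0,"wy":0,"wz":28},{"dx":1.5,"dy":5.5,"dz":0,"wx":0,"wy":0,"wz":38},{"dx":2,"dy":7,"dz":1,"wx":0,"wy":0,"wz":48},{"dx":2.5,"dy":8.5,"dz":2,"wx":0,"wy":0,"wz":58},{"dx":2.9,"dy":9.5,"dz":3,"wx":0,"wy":0,"wz":68},{"dx":3.2,"dy":10.2,"dz":4,"wx":0,"wy":0,"wz":76},{"dx":3.2,"dy":10.2,"dz":4.2,"wx":0,"wy":0,"wz":82.3},{"dx":3.2,"dy":10.2,"dz":4.2,"wx":0,"wy":0,"wz":82.3}]'; python3 d.py 575.7,-380.6,6,-95
python3 - <<'E'
from h import *
a=arm.grab_frame("top")[:,:,::-1]; b=arm.grab_frame("scene")[:,:,::-1]
A=cv2.resize(a[160:260,270:400],(400,308),interpolation=cv2.INTER_CUBIC);B=cv2.resize(b[180:280,240:370],(400,308),interpolation=cv2.INTER_CUBIC)
cv2.imwrite("pics/g6.png",np.hstack([A,B]))
E
```

```text
t: 21.65
eef_pos: [0.575, -0.3804, 0.0587]
ee_rot: [3.139, 0.001, -1.658]
force: [0.5, -0.0, -0.5]
width: 0.0321
gripper_force: 0.0
t 21.65 [ 575.  -380.4   58.7] [179.9   0.  -95. ] F [ 0.5 -0.  -0.5] w 32.1 g 0.0
575.7,-380.6,6,-95 -> d [ 0.01 -0.08  5.27] w [0.1 0.  0. ]
```

View pics/g6.png

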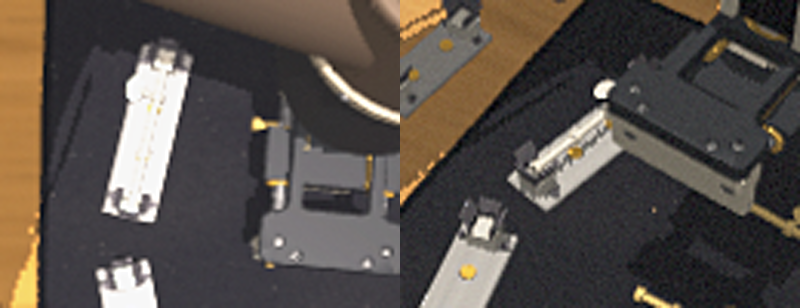

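The long rod lies in its jig, aligned in the top half (145,130). Next, grasping the mid rod.

```bash
python3 -m crank '[{"dx":0,"dy":-0.05,"dz":1.5,"wx":0,"wy":0,"wz":0},{"dx":0,"dy":-0.05,"dz":3.2,"wx":0,"wy":0,"wz":0},{"dx":0,"dy":-0.05,"dz":4.4,"wx":0,"wy":0,"wz":0},{"dx":0,"dy":-0.05,"dz":5,"wx":0,"wy":0,"wz":0},{"dx":0,"dy":-0.05,"dz":5.2,"wx":0,"wy":0,"wz":0},{"dx":0,"dy":-0.05,"dz":5.2,"wx":0,"wy":0,"wz":0},{"dx":0,"dy":-0.05,"dz":5.2,"wx":0,"wy":0,"wz":0},{"dx":0,"dy":-0.05,"dz":5.2,"wx":0,"wy":0,"wz":0},{"dx":0,"dy":-0.05,"dz":5.2,"wx":0,"wy":0,"wz":0},{"dx":0,"dy":-0.05,"dz":5.2,"wx":0,"wy":0,"wz":0}]'; python3 -m crank '[{"dx":0,"dy":0,"dz":0,"wx":0,"wy":0,"wz":0},{"dx":0,"dy":0,"dz":0,"wx":0,"wy":0,"wz":0},{"dx":0,"dy":0,"dz":0,"wx":0,"wy":0,"wz":0},{"dx":0,"dy":0,"dz":0,"wx":0,"wy":0,"wz":0},{"dx":0,"dy":0,"dz":0,"wx":0,"wy":0,"wz":0},{"dx":0,"dy":0,"dz":0,"wx":0,"wy":0,"wz":0},{"dx":0,"dy":0,"dz":0,"wx":0,"wy":0,"wz":0},{"dx":0,"dy":0,"dz":-1.5,"wx":0,"wy":0,"wz":0},{"dx":0,"dy":0,"dz":-4,"wx":0,"wy":0,"wz":0},{"dx":0,"dy":0,"dz":-7,"wx":0,"wy":0,"wz":0}]' 0.3 30; python3 d.py 441.7,-267.7,75,-168.5
```

```text
t: 23.0
eef_pos: [0.5765, -0.3807, 0.0084]
ee_rot: [-3.141, -0.0, -1.658]
force: [-0.0, 0.5, -0.2]
width: 0.0317
gripper_force: 0.0
t: 24.25
eef_pos: [0.5763, -0.3807, 0.0796]
ee_rot: [3.141, -0.0, -1.658]
force: [0.7, -0.5, 0.2]
width: 0.0078
gripper_force: 30.0
t 24.25 [ 576.3 -380.7   79.6] [180.  -0. -95.] F [ 0.7 -0.5  0.2] w 7.8 g 30.0
441.7,-267.7,75,-168.5 -> d [-10.08  14.39   0.47] w [ 0.  -0.  73.5]
```

```bash
python3 -m crank '[{"dx":-0.7,"dy":1,"dz":0,"wx":0,"wy":0,"wz":5},{"dx":-2,"dy":2.5,"dz":0,"wx":0,"wy":0,"wz":13},{"dx":-3.2,"dy":4.4,"dz":0,"wx":0,"wy":0,"wz":23},{"dx":-4.5,"dy":6.3,"dz":0,"wx":0,"wy":0,"wz":33},{"dx":-5.8,"dy":8.3,"dz":0,"wx":0,"wy":0,"wz":43},{"dx":-7.2,"dy":10.3,"dz":0,"wx":0,"wy":0,"wz":53},{"dx":-8.6,"dy":12.3,"dz":0,"wx":0,"wy":0,"wz":63},{"dx":-9.7,"dy":13.9,"dz":0.2,"wx":0,"wy":0,"wz":71},{"dx":-10.1,"dy":14.4,"dz":0.5,"wx":0,"wy":0,"wz":73.5},{"dx":-10.1,"dy":14.4,"dz":0.5,"wx":0,"wy":0,"wz":73.5}]'; python3 d.py 441.6,-267.7,25,-168.5
python3 - <<'E'
from h import *
a=arm.grab_frame("top")[:,:,::-1]; b=arm.grab_frame("scene")[:,:,::-1]
A=cv2.resize(a[210:330,270:370],(400,480),interpolation=cv2.INTER_CUBIC);B=cv2.resize(b[200:320,190:290],(400,480),interpolation=cv2.INTER_CUBIC)
cv2.imwrite("pics/g7.png",np.hstack([A,B]))
E
```

```text
t: 25.5
eef_pos: [0.4419, -0.2674, 0.0743]
ee_rot: [-3.141, 0.001, -2.94]
force: [0.2, 0.4, -0.2]
width: 0.0077
gripper_force: 30.0
t 25.50 [ 441.9 -267.4   74.3] [-1.800e+02  1.000e-01 -1.685e+02] F [ 0.2  0.4 -0.2] w 7.7 g 30.0
441.6,-267.7,25,-168.5 -> d [ 0.04 -0.03  4.93] w [-0.   0.1  0. ]
```

View pics/g7.png

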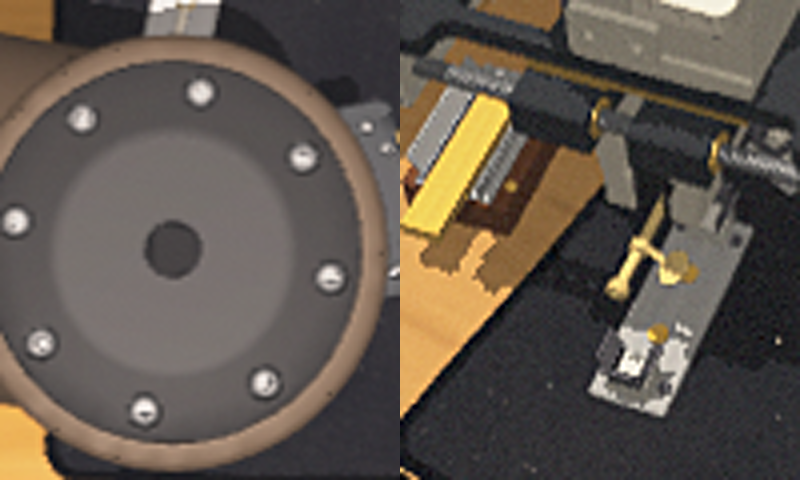

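```bash
python3 - <<'E'
from h import *
print(plane("scene",[(244.7,272.2),((256.2),(253.5))],.0735),proj("scene",[(.3989,-.2762,.0735)]))
E
```

```text
[[ 0.39589565 -0.27689196]
 [ 0.43367475 -0.27149286]] [[245.50296402 270.59140231]]
```

```bash
python3 -m crank '[{"dx":0,"dy":0,"dz":1.5,"wx":0,"wy":0,"wz":0},{"dx":0,"dy":0,"dz":2.6,"wx":0,"wy":0,"wz":0},{"dx":0,"dy":0,"dz":3.2,"wx":0,"wy":0,"wz":0},{"dx":0,"dy":0,"dz":3.6,"wx":0,"wy":0,"wz":0},{"dx":0,"dy":0,"dz":4.1,"wx":0,"wy":0,"wz":0},{"dx":0,"dy":0,"dz":4.5,"wx":0,"wy":0,"wz":0},{"dx":0,"dy":0,"dz":4.8,"wx":0,"wy":0,"wz":0},{"dx":0,"dy":0,"dz":5,"wx":0,"wy":0,"wz":0},{"dx":0,"dy":0,"dz":5.1,"wx":0,"wy":0,"wz":0},{"dx":0,"dy":0,"dz":5.1,"wx":0,"wy":0,"wz":0}]'
```

```text
t: 26.85
eef_pos: [0.4419, -0.2676, 0.0231]
ee_rot: [-3.141, 0.0, -2.941]
force: [-1.9, 1.1, 7.6]
width: 0.0079
gripper_force: 30.0
```

```bash
python3 -m crank '[{"dx":0,"dy":0,"dz":0,"wx":0,"wy":0,"wz":0},{"dx":0,"dy":0,"dz":0,"wx":0,"wy":0,"wz":0},{"dx":0,"dy":0,"dz":0,"wx":0,"wy":0,"wz":0},{"dx":0,"dy":0,"dz":0,"wx":0,"wy":0,"wz":0},{"dx":0,"dy":0,"dz":-1,"wx":0,"wy":0,"wz":0},{"dx":0,"dy":0,"dz":-3,"wx":0,"wy":0,"wz":0},{"dx":0,"dy":0,"dz":-6,"wx":0,"wy":0,"wz":0},{"dx":0,"dy":0,"dz":-8,"wx":0,"wy":0,"wz":0},{"dx":0,"dy":0,"dz":-8,"wx":0,"wy":0,"wz":0},{"dx":0,"dy":0,"dz":-8,"wx":0,"wy":0,"wz":0}]' 3.2; python3 d.py 490.7,-382.4,60,-89.2
```

```text
t: 28.1
eef_pos: [0.4415, -0.2674, 0.1022]
ee_rot: [3.141, 0.0, -2.941]
force: [-0.5, 0.6, -0.2]
width: 0.0323
gripper_force: 0.0
t 28.10 [ 441.5 -267.4  102.2] [ 180.     0.  -168.5] F [-0.5  0.6 -0.2] w 32.3 g 0.0
490.7,-382.4,60,-89.2 -> d [ -2.53 -12.25   4.22] w [  0.    0.  -79.3]
```

```bash
python3 -m crank '[{"dx":-0.2,"dy":-1,"dz":0,"wx":0,"wy":0,"wz":-8},{"dx":-0.5,"dy":-2.5,"dz":0,"wx":0,"wy":0,"wz":-17},{"dx":-0.8,"dy":-4.5,"dz":0,"wx":0,"wy":0,"wz":-27},{"dx":-1.2,"dy":-6.5,"dz":0,"wx":0,"wy":0,"wz":-37},{"dx":-1.6,"dy":-8.5,"dz":1,"wx":0,"wy":0,"wz":-47},{"dx":-2,"dy":-10,"dz":2,"wx":0,"wy":0,"wz":-57},{"dx":-2.4,"dy":-11.5,"dz":3,"wx":0,"wy":0,"wz":-67},{"dx":-2.5,"dy":-12.2,"dz":4,"wx":0,"wy":0,"wz":-76},{"dx":-2.5,"dy":-12.2,"dz":4.2,"wx":0,"wy":0,"wz":-79.3},{"dx":-2.5,"dy":-12.2,"dz":4.2,"wx":0,"wy":0,"wz":-79.3}]'; python3 d.py 490.7,-382.4,6,-89.2
```

```text
t: 29.35
eef_pos: [0.4898, -0.3818, 0.0589]
ee_rot: [3.139, 0.001, -1.558]
force: [-0.3, -0.0, 0.6]
width: 0.0319
gripper_force: 0.0
t 29.35 [ 489.8 -381.8   58.9] [ 1.799e+02  1.000e-01 -8.930e+01] F [-0.3 -0.   0.6] w 31.9 g 0.0
490.7,-382.4,6,-89.2 -> d [ 0.06 -0.11  5.29] w [ 0.1  0.1 -0.1]
```

```bash
python3 -m crank '[{"dx":0.05,"dy":-0.05,"dz":1.5,"wx":0,"wy":0,"wz":0},{"dx":0.05,"dy":-0.05,"dz":3.2,"wx":0,"wy":0,"wz":0},{"dx":0.05,"dy":-0.05,"dz":4.4,"wx":0,"wy":0,"wz":0},{"dx":0.05,"dy":-0.05,"dz":5,"wx":0,"wy":0,"wz":0},{"dx":0.05,"dy":-0.05,"dz":5.3,"wx":0,"wy":0,"wz":0},{"dx":0.05,"dy":-0.05,"dz":5.35,"wx":0,"wy":0,"wz":0},{"dx":0.05,"dy":-0.05,"dz":5.35,"wx":0,"wy":0,"wz":0},{"dx":0.05,"dy":-0.05,"dz":5.35,"wx":0,"wy":0,"wz":0},{"dx":0.05,"dy":-0.05,"dz":5.35,"wx":0,"wy":0,"wz":0},{"dx":0.05,"dy":-0.05,"dz":5.35,"wx":0,"wy":0,"wz":0}]'; python3 -m crank '[{"dx":0,"dy":0,"dz":0,"wx":0,"wy":0,"wz":0},{"dx":0,"dy":0,"dz":0,"wx":0,"wy":0,"wz":0},{"dx":0,"dy":0,"dz":0,"wx":0,"wy":0,"wz":0},{"dx":0,"dy":0,"dz":0,"wx":0,"wy":0,"wz":0},{"dx":0,"dy":0,"dz":0,"wx":0,"wy":0,"wz":0},{"dx":0,"dy":0,"dz":0,"wx":0,"wy":0,"wz":0},{"dx":0,"dy":0,"dz":0,"wx":0,"wy":0,"wz":0},{"dx":0,"dy":0,"dz":-1.5,"wx":0,"wy":0,"wz":0},{"dx":0,"dy":0,"dz":-4,"wx":0,"wy":0,"wz":0},{"dx":0,"dy":0,"dz":-7,"wx":0,"wy":0,"wz":0}]' 0.3 30; python3 d.py 567.6,-152.7,75,-6
```

```text
t: 30.6
eef_pos: [0.4911, -0.3826, 0.0069]
ee_rot: [-3.141, -0.0, -1.557]
force: [-0.6, -0.3, -0.3]
width: 0.0322
gripper_force: 0.0
t: 31.85
eef_pos: [0.4909, -0.3825, 0.0781]
ee_rot: [3.141, 0.0, -1.557]
force: [0.9, -1.5, 0.7]
width: 0.0078
gripper_force: 30.0
t 31.85 [ 490.9 -382.5   78.1] [180.    0.  -89.2] F [ 0.9 -1.5  0.7] w 7.8 g 30.0
567.6,-152.7,75,-6 -> d [-22.87  -7.98   0.31] w [  0.    0.  -83.2]
```

```bash
python3 -m crank '[{"dx":-1.5,"dy":-0.5,"dz":0,"wx":0,"wy":0,"wz":-6},{"dx":-4,"dy":-1.4,"dz":0,"wx":0,"wy":0,"wz":-15},{"dx":-7,"dy":-2.4,"dz":0,"wx":0,"wy":0,"wz":-25},{"dx":-10,"dy":-3.5,"dz":0,"wx":0,"wy":0,"wz":-35},{"dx":-13,"dy":-4.5,"dz":0,"wx":0,"wy":0,"wz":-45},{"dx":-16,"dy":-5.6,"dz":0,"wx":0,"wy":0,"wz":-55},{"dx":-19,"dy":-6.6,"dz":0,"wx":0,"wy":0,"wz":-65},{"dx":-21.5,"dy":-7.5,"dz":0,"wx":0,"wy":0,"wz":-75},{"dx":-22.85,"dy":-8,"dz":0.2,"wx":0,"wy":0,"wz":-82},{"dx":-22.85,"dy":-8,"dz":0.2,"wx":0,"wy":0,"wz":-83.2}]'; python3 d.py 567.7,-152.7,24,-6
python3 - <<'E'
from h import *
a=arm.grab_frame("top")[:,:,::-1]; b=arm.grab_frame("scene")[:,:,::-1]
A=cv2.resize(a[150:310,240:340],(350,560),interpolation=cv2.INTER_CUBIC);B=cv2.resize(b[150:310,190:310],(420,560),interpolation=cv2.INTER_CUBIC)
cv2.imwrite("pics/g8.png",np.hstack([A,B]))
E
```

```text
t: 33.1
eef_pos: [0.5685, -0.1521, 0.0757]
ee_rot: [-3.141, -0.001, -0.103]
force: [0.3, 0.1, -0.0]
width: 0.0074
gripper_force: 30.0
t 33.10 [ 568.5 -152.1   75.7] [-1.8e+02 -1.0e-01 -5.9e+00] F [ 0.3  0.1 -0. ] w 7.4 g 30.0
567.7,-152.7,24,-6 -> d [-0.08  0.07  5.17] w [-0.  -0.1  0.1]
```

View pics/g8.png

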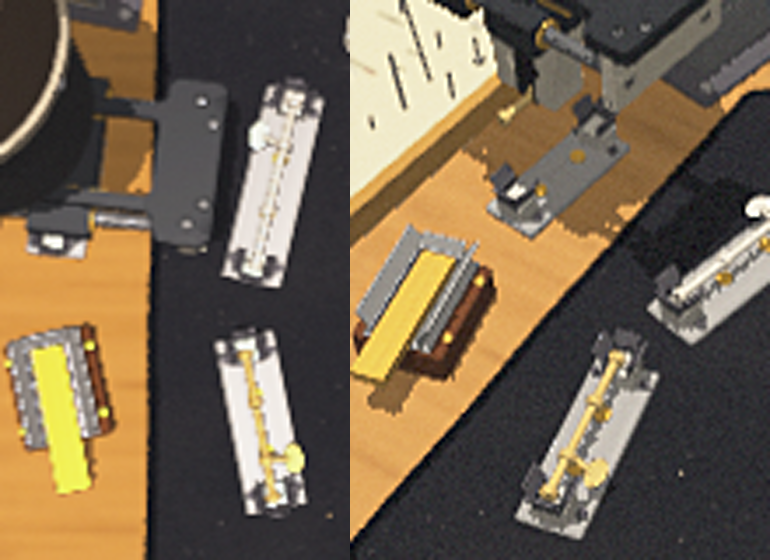

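Mid rod, long rod and stub are all properly seated (left half, 260,420 / 270,190 / 62,420). Lowering the short rod.

```bash
python3 - <<'E'
from h import *
print(plane("scene",[(235.1,182.3)],.0763))
E
python3 -m crank '[{"dx":-0.05,"dy":0.05,"dz":1.5,"wx":0,"wy":0,"wz":0},{"dx":-0.05,"dy":0.05,"dz":2.6,"wx":0,"wy":0,"wz":0},{"dx":-0.05,"dy":0.05,"dz":3.2,"wx":0,"wy":0,"wz":0},{"dx":-0.05,"dy":0.05,"dz":3.7,"wx":0,"wy":0,"wz":0},{"dx":-0.05,"dy":0.05,"dz":4.2,"wx":0,"wy":0,"wz":0},{"dx":-0.05,"dy":0.05,"dz":4.6,"wx":0,"wy":0,"wz":0},{"dx":-0.05,"dy":0.05,"dz":4.9,"wx":0,"wy":0,"wz":0},{"dx":-0.05,"dy":0.05,"dz":5.15,"wx":0,"wy":0,"wz":0},{"dx":-0.05,"dy":0.05,"dz":5.3,"wx":0,"wy":0,"wz":0},{"dx":-0.05,"dy":0.05,"dz":5.35,"wx":0,"wy":0,"wz":0}]'
```

```text
[[ 0.54082399 -0.15012287]]
t: 34.45
eef_pos: [0.5675, -0.1534, 0.0217]
ee_rot: [3.141, -0.0, -0.105]
force: [-2.0, 0.7, 7.0]
width: 0.0076
gripper_force: 30.0
```

Contact at the expected height. Release, lift and retreat.

```bash
python3 -m crank '[{"dx":0,"dy":0,"dz":0,"wx":0,"wy":0,"wz":0},{"dx":0,"dy":0,"dz":0,"wx":0,"wy":0,"wz":0},{"dx":0,"dy":0,"dz":0,"wx":0,"wy":0,"wz":0},{"dx":0,"dy":0,"dz":0,"wx":0,"wy":0,"wz":0},{"dx":0,"dy":0,"dz":-1,"wx":0,"wy":0,"wz":0},{"dx":0,"dy":0,"dz":-3,"wx":0,"wy":0,"wz":0},{"dx":0,"dy":0,"dz":-6,"wx":0,"wy":0,"wz":0},{"dx":0,"dy":0,"dz":-10,"wx":0,"wy":0,"wz":0},{"dx":0,"dy":0,"dz":-14,"wx":0,"wy":0,"wz":0},{"dx":0,"dy":0,"dz":-18,"wx":0,"wy":0,"wz":0}]' 3.2; python3 -m crank '[{"dx":0,"dy":4,"dz":0,"wx":0,"wy":0,"wz":0},{"dx":0,"dy":9,"dz":0,"wx":0,"wy":0,"wz":0},{"dx":-2,"dy":14,"dz":0,"wx":0,"wy":0,"wz":0},{"dx":-6,"dy":19,"dz":0,"wx":0,"wy":0,"wz":0},{"dx":-10,"dy":23,"dz":0,"wx":0,"wy":0,"wz":0},{"dx":-14,"dy":27,"dz":0,"wx":0,"wy":0,"wz":0},{"dx":-18,"dy":31,"dz":0,"wx":0,"wy":0,"wz":0},{"dx":-21,"dy":34,"dz":0,"wx":0,"wy":0,"wz":0},{"dx":-21,"dy":34,"dz":0,"wx":0,"wy":0,"wz":0},{"dx":-21,"dy":34,"dz":0,"wx":0,"wy":0,"wz":0}]'
python3 - <<'E'
from h import *
a=arm.grab_frame("top")[:,:,::-1]; b=arm.grab_frame("scene")[:,:,::-1]
A=cv2.resize(a[90:310,235:345],(300,600),interpolation=cv2.INTER_CUBIC);B=cv2.resize(b[110:310,180:340],(480,600),interpolation=cv2.INTER_CUBIC)
cv2.imwrite("pics/g9.png",np.hstack([A,B]))
for n in("rod_long","rod_mid","rod_short","stub_bottom","stub_top"): print(n,[(c,np.round(x['centre'],3).tolist(),round(x['confidence'],2)) for c in("top","scene") for x in arm.mark_of(c,n)[:1]])
E
```

```text
t: 35.7
eef_pos: [0.5672, -0.1534, 0.2035]
ee_rot: [-3.141, -0.001, -0.105]
force: [-0.4, 0.9, -0.8]
width: 0.0319
gripper_force: 0.0
t: 36.95
eef_pos: [0.3228, -0.4696, 0.2018]
ee_rot: [3.141, -0.001, -0.106]
force: [0.9, -0.3, -0.2]
width: 0.0317
gripper_force: 0.0
rod_long [('top', [0.575, -0.266, 0.017], 0.6)]
rod_mid [('scene', [0.432, -0.277, 0.021], 0.68)]
rod_short [('top', [0.574, -0.144, 0.018], 0.47), ('scene', [0.567, -0.144, 0.017], 0.4)]
stub_bottom [('top', [0.438, -0.16, 0.021], 0.56), ('scene', [0.437, -0.163, 0.027], 0.67)]
stub_top [('top', [0.71, -0.175, 0.056], 0.9), ('scene', [0.709, -0.177, 0.054], 0.46)]
```

View pics/g9.png

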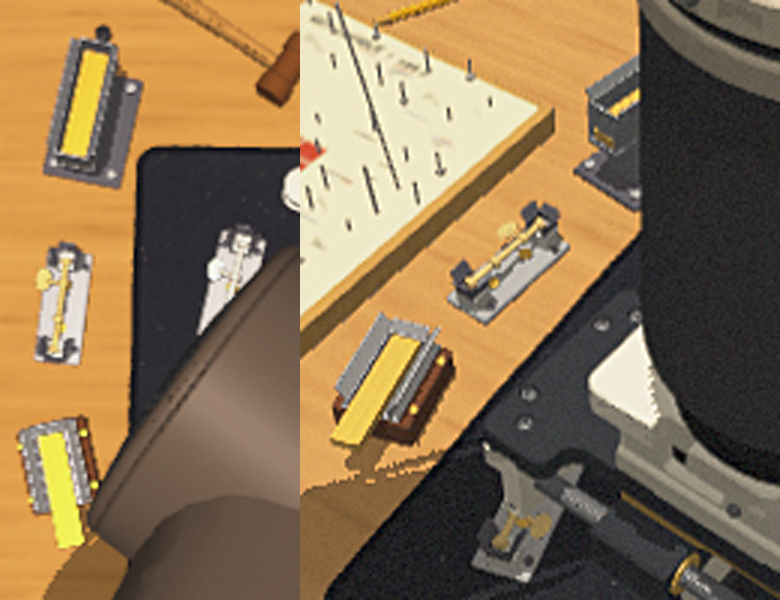

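The short rod lies in its saddles (left half 63,300), the stub is in its channel (55,480), and the magazine still holds its stubs (85,105). Handing in.

```bash
python3 -c "
from station import arm
print(arm.job_done())"
```

```text
the job is handed in; nothing more can be done
None
```

I handed the job in at about 37 s of the 112 s allowed: all three rods lie in their own jigs, the bottom stub is in the filing block's channel, and the magazine still holds the two above. That is from the camera views and contact forces; `job_done()` returned no verdict.

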